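# Clear the balance bench after an ash test

## Robot

A 6-joint arm with a two-finger parallel gripper is mounted at the origin on the work surface. World frame = base frame: x ahead of the robot, y to its left, z up, the work surface at z = 0. Lengths are in m, angles in rad, forces in N, time in s.
With the tool pointing down it reaches from about 0.25 to 0.725 m from the base axis. Payload 4 kg.
Tool frame: the origin (TCP) lies midway between the tips of the shut fingers; the grasp point (between the pads) lies 19 mm behind it; z points along the fingers, y is the line along which they close (so a half turn about z gives the same grasp; the last joint's range is limited). The gripper opens to 85 mm and grips with 20 to 120 N. Pads are 22 mm wide; open, the fingers measure 114 mm over their backs; the gripper's body (76 mm by 85 mm) begins 54 mm behind the grasp point. The pads swing forward as they close: fully open they stand 13 mm farther back than shut.
Start: joints at [0, 0.241, 0.005, 1.335, 0, 1.571], TCP at [0.5, -0, 0.231] pointing down, gripper open.
Joint ranges: [-2.72, 2.72], [-1.05, 1.87], [-1.09, 1.28], [-1.99, 2.15], [-1.42, 1.44], [-3.14, 3.14]. Speed limits (rad/s): [2.79, 2.79, 3.14, 3.14, 3.14, 3.14].

## Interface

Orientations are given as a unit quaternion [x, y, z, w].
In Python, from workcell import bot gives the robot as it stands. The module is installed in compiled form; this text tells all that it offers.
- The arm moves only by the tool jog_arm, never from a script. Its argument "deltas" is a list of rows, each an object with "fingers": the opening, from 0 (shut) to 1 (fully open); "delta_pos": the shift along the tool's x, y, z normalised to -1 to 1, where 1 is 300 mm, a list of three; "yaw": the turn about the tool's z normalised to -1 to 1, where 1 is pi/4 rad. A call has 1 to 12 rows; each row is the pose to reach, as a shift and turn from the pose commanded when the call began, along the tool's axes at that moment; what a row does not reach only later rows make up. A row lasts 1/10 s, in which the tool goes at most 50 mm and 8.59 degrees, less where a joint would pass 70% of its speed; a pose out of reach is approached as far as the arm can. A call with a number of a shift or a turn outside -1 to 1 is refused whole. A call with a gripper value outside its range is refused whole. The fingers move at their own pace and stop on an object; the grip force is fixed at half the most. Time passes only in rows, so rows that repeat a pose let the fingers close. It gives the time, the measured TCP pose, the force, the opening and the grip force at its end, in the units of the state.
- bot.get_obs(): the state, without advancing time (a new reading comes with each control period).
- bot.camera(name): name is "scene" or "side" or "wrist"; returns a dict with "image" (420x560x3 uint8, red, green, blue), "range_z" (420x560 float32, m along the optical axis (not along the pixel's ray), 0 where there is no reading), "fx", "fy", "cx", "cy" (pixels), "distortion" ([k1, k2, p1, p2, k3] as OpenCV has them; the pictures are not rectified), "rvec" (rotation vector, rad) and "tvec" (3), from world to camera coordinates, as OpenCV has them. Camera axes: x right, y down, z forward; pixel columns grow to the right and rows downward; lengths in m; the calibration is good to about 2 mm. A picture is of the moment at which its call begins.
- bot.job_done(): hands the job in; it is judged then, once.
The state is a dict: "clock": time; "joint_pos": joint angles; "joint_vel": joint speeds; "tau": joint torques, N m; "eef_pos": TCP position; "tool_rot": TCP orientation; "ft_force": force on the tool from outside, world axes, zero at the start; "ft_torque": the same for the moment, N m; "grip_width": finger opening in m; "grasp_force": force on a finger pad.
Only numpy, scipy, OpenCV 4.12 (cv2) and the standard library are available. Lean on these libraries where they do the work, as an engineer would, in place of code of your own. Each camera call takes 0.05 s, during which the arm holds its last target. There are 200 camera calls.

## Task

Put away what is left on the bench after the ash test: stand both porcelain crucibles upright in the shallow square furnace tray, put the two steel weights back in the wooden block, each standing in the well of its own size (big in wide, small in narrow), and stand the loose capped sample jar upright in the steel tray next to the jar that is already there. Set each thing down gently rather than dropping it, do not shift the jar already in the tray, and leave the grey mortar where it is.

Things in the scene. Friction and masses are not known exactly. Their poses are not given: they have to be found in the camera images.
- crucible_1: porcelain crucible, white, an open cup: 44 mm across the rim, 38 mm tall, narrowing to 28 mm at the foot (the outside is nearly upright from 24 mm up; wall 3 mm). About 40 g. Stands upright on the bench. Origin: centre of its underside, z up. The two crucibles are alike.
- crucible_2: porcelain crucible, white, an open cup: 44 mm across the rim, 38 mm tall, narrowing to 28 mm at the foot (the outside is nearly upright from 24 mm up; wall 3 mm). About 40 g. Stands upright on the bench. Origin: centre of its underside, z up. The two crucibles are alike.
- weight_large: large stainless-steel balance weight, 500 g: an upright cylinder 44 mm across and 34 mm high with a narrow neck and a knob 26 mm across above it, 56 mm tall in all. Origin: centre of its underside, z up.
- weight_small: small stainless-steel balance weight, 100 g: the same form, cylinder 26 mm across and 21 mm high, knob 16 mm across, 35 mm tall in all. Origin: centre of its underside, z up.
- jar: the loose sample jar: closed white plastic, body 42 mm across, ribbed screw cap 47 mm across from 46 mm height to the top at 62 mm. About 80 g. It stands on the open bench. Origin: centre of its underside, z up.
- jar_standing: a jar like the other (62 mm tall, cap 47 mm across), already standing somewhere in the steel tray within 50 mm of the middle of its length, to be left where it is. Origin: centre of its underside, z up.
- furnace_tray: shallow square tray of cream ceramic for the furnace, fixed: 130 x 130 mm outside, rim 14 mm high and 7 mm wide, so 116 x 116 mm inside; inner floor 6 mm above the bench. Origin: centre of its underside, sides along its x and y. This tray, the steel tray and the wooden block stand side by side in any order, farther out in x than the five loose things, which stand in front of them in any order, at least 100 mm apart in y (centre to centre).
- sample_tray: oblong stainless-steel tray with a wire handle at each end, fixed: 90 mm along its x, 180 mm along its y, sheet walls 2 mm thick and 20 mm high; inner floor 2 mm above the bench. The handles stick out 20 mm further at the y ends. Origin: centre of its underside.
- weight_block: wooden block, fixed, 90 mm along its x, 150 mm along its y, 22 mm high, with two round flat-bottomed wells 8 mm deep (floor 14 mm above the bench, lined dark): the wide one, 60 mm across, is centred 34 mm from the block's origin along its +y; the narrow one, 42 mm across, 40 mm along its -y; both on its x = 0. Origin: centre of its underside.
- mortar: small grey agate mortar with its pestle resting in it, 66 mm across, 34 mm high, pestle end up to 52 mm; a loose bystander standing on the bench between and beyond the trays on the robot's left, not to be shifted. Origin: centre of its underside.
Not all that is in view belongs to the job. Leave any orange or yellow look-alike of the crucible_2 alone. Of the things that look like the sample_tray, take the one that is farthest to the robot's left at the start.

How it is judged:
By the outcome, as a careful person would: the job done as asked, in the order asked, and still so for the second after the job is handed in, with the robot touching nothing.
It also fails if it takes over 131 s, if anything falls off the work surface, if the arm or the gripper's body presses on something with over 40 N, if the wrist force passes 120 N, or if a joint passes its speed limit or range.

## Working session

There is one attempt and no reset: what is moved stays moved. The work goes in short steps, Python scripts to look and compute and a tool call to move; the robot and the scene stay as the last step left them, time stands still between calls to the robot, and variables do not carry over. Pictures are saved under pics/ and viewed, at most 14 in all, crops included, and the job is handed in when it is done.

Besides the shell and the picture viewer there is one more tool, called after ">>>" by a JSON object that holds its "op" and its "data", one argument or row to a line. jog_arm: Moves the arm, as the interface text tells. Scaled input: -1 to 1 covers 300 mm each way for a shift and pi/4 rad each way for a turn. Its arguments: {"type":"object","properties":{"deltas":{"type":"array","items":{"type":"object","properties":{"fingers":{"type":"number"},"delta_pos":{"type":"array","items":{"type":"number"}},"yaw":{"type":"number"}}}}},"required":["deltas"]}

```bash
mkdir -p pics; cat > h.py <<'E'
import numpy as np, cv2
from workcell import bot
def cam(n,save=None):
    c=bot.camera(n)
    if save: cv2.imwrite('pics/'+save,cv2.cvtColor(c['image'],cv2.COLOR_RGB2BGR))
    return c
def cloud(c):
    K=np.array([[c['fx'],0,c['cx']],[0,c['fy'],c['cy']],[0,0,1.]])
    h,w=c['range_z'].shape
    u,v=np.meshgrid(np.arange(w),np.arange(h))
    p=cv2.undistortPoints(np.stack([u,v],-1).reshape(-1,1,2).astype(float),K,np.array(c['distortion'],float)).reshape(h,w,2)
    z=c['range_z'][...,None]
    X=np.concatenate([p*z,z],-1)
    R=cv2.Rodrigues(np.array(c['rvec'],float))[0]
    P=(X-np.array(c['tvec']).ravel())@R
    P[c['range_z']==0]=np.nan
    return P
E
python3 - <<'E'
from h import *
for n in('scene','side'):
    c=cam(n,n+'0.png'); P=cloud(c); np.savez(n+'0.npz',P=P,im=c['image'])
    R=cv2.Rodrigues(np.array(c['rvec'],float))[0]; print(n,-R.T@np.array(c['tvec']).ravel(),R[2])
print(bot.get_obs())
E
```

```text
scene [1.27885284 0.42421927 0.97998355] [-0.60607144 -0.35540909 -0.71159103]
side [-0.11015637 -0.64034164  0.91667127] [ 0.49445851  0.4884736  -0.71896058]
{'clock': 0.1, 'joint_pos': array([4.50816304e-05, 2.41321818e-01, 3.88686347e-03, 1.33522173e+00,
       7.38047071e-07, 1.57081703e+00]), 'joint_vel': array([ 0.00028803, -0.00119732,  0.0028791 , -0.00135233, -0.00279837,
       -0.00011512]), 'tau': array([-3.57412864e-04, -3.73140085e+01,  2.53010201e+01,  1.07858295e-02,
        2.43542411e-05, -2.54672034e-05]), 'eef_pos': array([4.99439280e-01, 2.27395343e-05, 2.30520547e-01]), 'tool_rot': array([ 7.07097855e-01,  7.07115096e-01, -6.57496576e-04, -6.57975187e-04]), 'ft_force': array([ 0.041462  ,  0.03037067, -0.19928627]), 'ft_torque': array([ 0.03678798,  0.03889378, -0.01716349]), 'grasp_force': 0.0, 'grip_width': 0.08533656574508783}
```

View pics/scene0.png

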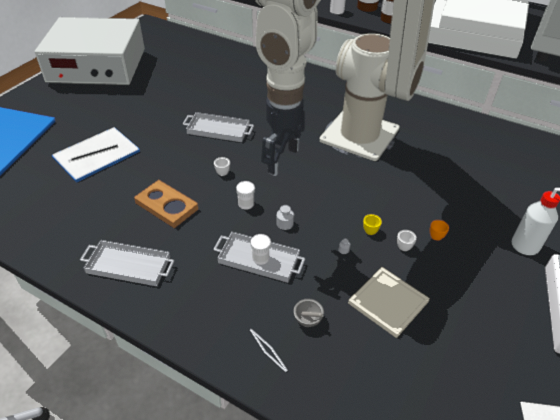

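View pics/side0.png

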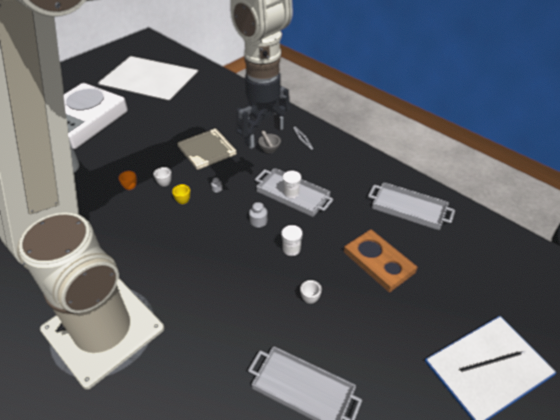

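```bash
python3 - <<'E'
from h import *
# top-down maps fused
H=np.full((800,1000,3),60,np.uint8); Z=np.full((800,1000),-1.)
for n in('scene0','side0'):
    d=np.load(n+'.npz'); P=d['P'].reshape(-1,3); im=d['im'].reshape(-1,3)
    ok=np.isfinite(P[:,0])&(P[:,2]<.12)&(P[:,2]>-.02); P=P[ok]; im=im[ok]
    o=np.argsort(P[:,2]); P=P[o]; im=im[o]
    r=((0.85-P[:,0])*1000).astype(int); q=((0.5-P[:,1])*1000).astype(int)
    m=(r>=1)&(r<799)&(q>=1)&(q<999)
    for a,b,z,cc in zip(r[m],q[m],P[m,2],im[m]):
        s=(slice(a-1,a+2),slice(b-1,b+2)); k=Z[s]<z
        Z[s][k]=z; H[s][k]=cc[::-1]
for k in range(0,1000,100):
    cv2.putText(H,f'{0.5-k/1000:.1f}',(k,12),0,.4,(0,0,255)); cv2.line(H,(k,0),(k,800),(0,0,255),1)
for k in range(50,800,100):
    cv2.putText(H,f'{.85-k/1000:.1f}',(0,k),0,.4,(0,0,255)); cv2.line(H,(0,k),(1000,k),(0,0,255),1)
cv2.imwrite('pics/top.png',cv2.resize(H,(750,600),interpolation=cv2.INTER_AREA))
np.save('Z.npy',Z)
E
```

```text
(no output)
```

View pics/top.png

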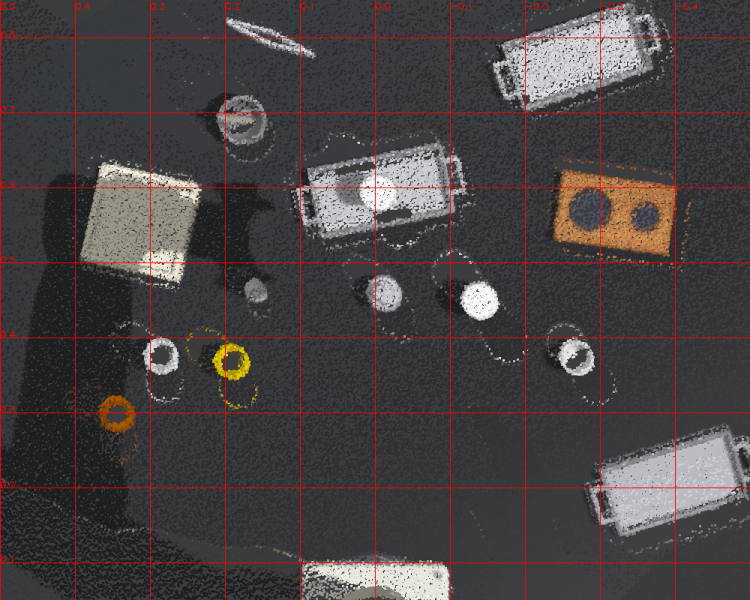

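The tray that looks right is the steel one farthest left: side/scene candidates are scene (260,256), (128,262) and (219,127). The one at (260,256) has the jar in it and the largest y. White crucibles are at (222,166) and (406,240). Yellow (372,225) and orange (438,230) are look-alikes to leave alone. Next I'll make confirming crops and measure.

```bash
python3 - <<'E'
from h import *
im=cv2.imread('pics/scene0.png')[140:320,180:460]
cv2.imwrite('pics/crop1.png',cv2.resize(im,None,fx=2.8,fy=2.8,interpolation=cv2.INTER_CUBIC))
D={n:np.load(n+'0.npz') for n in('scene','side')}
from scipy.optimize import least_squares
def circ(xy,r):
    f=lambda p:np.hypot(xy[:,0]-p[0],xy[:,1]-p[1])-(r)
    s=least_squares(f,xy.mean(0),loss='soft_l1',f_scale=.002); return s.x,np.sqrt((s.fun**2).mean())
def top(name,c,z0,z1,R=.035):
    for n in D:
        P=D[n]['P'].reshape(-1,3)
        m=(np.hypot(P[:,0]-c[0],P[:,1]-c[1])<R)
        zt=np.nanmax(P[m,2]) if m.any() else 0
        m&=(P[:,2]>z0)&(P[:,2]<z1)
        if m.sum()<5: print(name,n,'few',zt); continue
        Q=P[m]; e=cv2.minEnclosingCircle(Q[:,:2].astype(np.float32)*1000)
        print(name,n,m.sum(),'mean',Q.mean(0).round(4),'encl',np.round(e[0],1),round(e[1],1),'zmax',round(zt,4))
top('cr1',(.375,.285),.034,.044); top('cr2',(.373,-.268),.034,.044)
top('yel',(.37,.19),.034,.044)
top('WL',(.46,-.013),.050,.062);top('WLbody',(.46,-.013),.030,.038)
top('WS',(.463,.159),.030,.041);top('WSbody',(.463,.159),.017,.024)
top('jar',(.45,-.14),.056,.068); top('jst',(.595,-.003),.056,.068)
def rect(name,c,z0,z1,R):
    for n in list(D)+['both']:
        P=np.concatenate([D[k]['P'].reshape(-1,3) for k in D]) if n=='both' else D[n]['P'].reshape(-1,3)
        m=(np.hypot(P[:,0]-c[0],P[:,1]-c[1])<R)&(P[:,2]>z0)&(P[:,2]<z1)
        Q=P[m]
        print(name,n,m.sum(),Q.mean(0).round(4),cv2.minAreaRect(Q[:,:2].astype(np.float32)*1000))
rect('furn',(.555,.315),.011,.018,.1); rect('samp',(.597,-.003),.014,.024,.125)
rect('block',(.565,-.315),.018,.026,.1)
rect('wide',(.57,-.286),.009,.0175,.038); rect('narrow',(.56,-.358),.009,.0175,.03)
E
```

```text
cr1 scene 90 mean [0.3763 0.2854 0.0383] encl [375.9 286.4] 24.0 zmax 0.0439
cr1 side 71 mean [0.3722 0.2856 0.0378] encl [374.7 283.6] 23.6 zmax 0.0442
cr2 scene 64 mean [ 0.3739 -0.2688  0.0383] encl [ 374.7 -268.7] 24.4 zmax 0.0466
cr2 side 102 mean [ 0.3724 -0.2697  0.0381] encl [ 372.1 -270.7] 23.5 zmax 0.0444
yel scene 82 mean [0.369  0.1916 0.0381] encl [367.5 192.6] 23.6 zmax 0.0441
yel side 76 mean [0.3658 0.1891 0.0379] encl [366.  190.3] 23.3 zmax 0.0425
WL scene 70 mean [ 0.4615 -0.011   0.0565] encl [460.2 -11.6] 14.5 zmax 0.3472
WL side 71 mean [ 0.4562 -0.0145  0.0564] encl [457.8 -11.7] 14.3 zmax 0.5807
WLbody scene 105 mean [ 0.4659 -0.0089  0.0352] encl [460.2 -11.3] 23.3 zmax 0.3472
WLbody side 112 mean [ 0.4525 -0.0176  0.0348] encl [457.9 -13.3] 23.0 zmax 0.5807
WS scene 32 mean [0.4646 0.1602 0.036 ] encl [463.8 160.4] 8.5 zmax 0.0397
WS side 20 mean [0.4599 0.1581 0.0348] encl [459.1 157.7] 7.3 zmax 0.0392
WSbody scene 41 mean [0.4672 0.1614 0.0212] encl [464.3 161.2] 14.1 zmax 0.0397
WSbody side 30 mean [0.4582 0.1548 0.0208] encl [459.6 157.8] 13.0 zmax 0.039
[... 1745 characters left out ...]
308 [ 0.5748 -0.2849  0.0151] ((573.9075927734375, -284.78558349609375), (56.53307342529297, 56.791194915771484), 70.84229278564453)
wide both 502 [ 0.5719 -0.287   0.015 ] ((570.0451049804688, -287.8409118652344), (65.89217376708984, 58.90437316894531), 40.88379669189453)
narrow scene 86 [ 0.5571 -0.3638  0.015 ] ((557.1573486328125, -363.6685791015625), (41.57628631591797, 39.346431732177734), 45.300636291503906)
narrow side 168 [ 0.5641 -0.3587  0.0151] ((563.2960815429688, -358.2344970703125), (38.84579849243164, 37.59064483642578), 85.60494232177734)
narrow both 254 [ 0.5617 -0.3604  0.0151] ((560.5370483398438, -361.44140625), (49.49705123901367, 41.01782989501953), 45.300636291503906)
```

View pics/crop1.png

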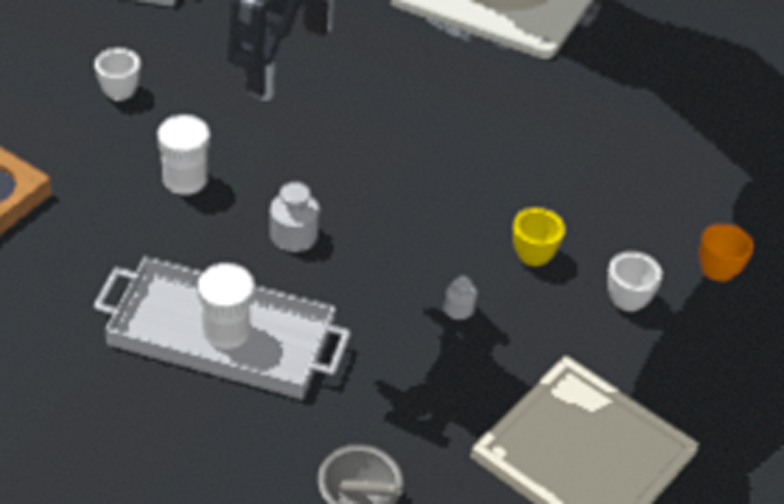

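The crop confirms it. The white crucibles are distinct from yellow (538,237) and orange (725,252), and the steel tray holding the jar is the leftmost one (largest y). All heights and sizes match to within about 2 mm. I'll fit the steel tray later and start with crucible_1.

>>> {"op": "jog_arm", "data": {
  "deltas": [
    {"fingers": 1, "delta_pos": [0.95, -0.415, 0.4], "yaw": 0},
    {"fingers": 1, "delta_pos": [0.95, -0.415, 0.4], "yaw": 0},
    {"fingers": 1, "delta_pos": [0.95, -0.415, 0.4], "yaw": 0},
    {"fingers": 1, "delta_pos": [0.95, -0.415, 0.4], "yaw": 0},
    {"fingers": 1, "delta_pos": [0.95, -0.415, 0.4], "yaw": 0},
    {"fingers": 1, "delta_pos": [0.95, -0.415, 0.4], "yaw": 0},
    {"fingers": 1, "delta_pos": [0.95, -0.415, 0.4], "yaw": 0},
    {"fingers": 1, "delta_pos": [0.95, -0.415, 0.4], "yaw": 0},
    {"fingers": 1, "delta_pos": [0.95, -0.415, 0.4], "yaw": 0},
    {"fingers": 1, "delta_pos": [0.95, -0.415, 0.4], "yaw": 0}
  ]
}}

```text
clock: 1.1
eef_pos: [0.376, 0.2843, 0.1115]
tool_rot: [0.707, 0.707, 0.0, 0.0]
ft_force: [0.1, 1.0, -0.1]
grip_width: 0.0855
grasp_force: 0.0
```

```bash
cat >> h.py <<'E'
from scipy.spatial.transform import Rotation
def go(*t):
    o=bot.get_obs(); R=Rotation.from_quat(o['tool_rot']).as_matrix()
    print('t',round(o['clock'],2),'p',o['eef_pos'].round(4),'F',o['ft_force'].round(2),'w',round(o['grip_width'],4),'g',round(o['grasp_force'],1),'j6',round(o['joint_pos'][5],2))
    for q in t: print(q,((np.array(q)-o['eef_pos'])@R/.3).round(4))
E
python3 - <<'E'
from h import *
go((.375,.285,.01))
# sample tray fit
P=np.concatenate([np.load(n+'0.npz')['P'].reshape(-1,3) for n in('scene','side')])
m=(np.hypot(P[:,0]-.595,P[:,1]+.005)<.125)&(P[:,2]>.013)&(P[:,2]<.024); Q=P[m][:,:2]-[.595,-.005]
best=[]
for a in np.arange(5,22,.5):
    r=np.deg2rad(a); u=Q@[np.cos(r),np.sin(r)]; v=Q@[-np.sin(r),np.cos(r)]
    k=abs(v)<.08
    best.append((np.percentile(u[k],98)-np.percentile(u[k],2),a))
w,a=min(best); r=np.deg2rad(a); u=Q@[np.cos(r),np.sin(r)]; v=Q@[-np.sin(r),np.cos(r)]
print(w,a,np.percentile(u[abs(v)<.08],[2,98]))
h,e=np.histogram(v[abs(u)<.03],np.arange(-.125,.126,.005)); print(list(zip((e[:-1]*1000).round().astype(int),h)))
E
```

```text
t 1.1 p [0.376  0.2843 0.1115] F [ 0.14  1.04 -0.12] w 0.0855 g 0.0 j6 2.22
(0.375, 0.285, 0.01) [ 0.0023 -0.0033  0.3385]
0.16445831226372862 11.5 [-0.11757061  0.0468877 ]
[(np.int64(-125), np.int64(0)), (np.int64(-120), np.int64(1)), (np.int64(-115), np.int64(43)), (np.int64(-110), np.int64(22)), (np.int64(-105), np.int64(16)), (np.int64(-100), np.int64(13)), (np.int64(-95), np.int64(57)), (np.int64(-90), np.int64(5)), (np.int64(-85), np.int64(0)), (np.int64(-80), np.int64(0)), (np.int64(-75), np.int64(0)), (np.int64(-70), np.int64(0)), (np.int64(-65), np.int64(0)), (np.int64(-60), np.int64(0)), (np.int64(-55), np.int64(0)), (np.int64(-50), np.int64(0)), (np.int64(-45), np.int64(0)), (np.int64(-40), np.int64(0)), (np.int64(-35), np.int64(0)), (np.int64(-30), np.int64(0)), (np.int64(-25), np.int64(2)), (np.int64(-20), np.int64(9)), (np.int64(-15), np.int64(13)), (np.int64(-10), np.int64(11)), (np.int64(-5), np.int64(7)), (np.int64(0), np.int64(13)), (np.int64(5), np.int64(9)), (np.int64(10), np.int64(11)), (np.int64(15), np.int64(8)), (np.int64(20), np.int64(7)), (np.int64(25), np.int64(0)), (np.int64(30), np.int64(0)), (np.int64(35), np.int64(0)), (np.int64(40), np.int64(0)), (np.int64(45), np.int64(0)), (np.int64(50), np.int64(0)), (np.int64(55), np.int64(0)), (np.int64(60), np.int64(0)), (np.int64(65), np.int64(0)), (np.int64(70), np.int64(0)), (np.int64(75), np.int64(0)), (np.int64(80), np.int64(16)), (np.int64(85), np.int64(54)), (np.int64(90), np.int64(15)), (np.int64(95), np.int64(13)), (np.int64(100), np.int64(33)), (np.int64(105), np.int64(20)), (np.int64(110), np.int64(0)), (np.int64(115), np.int64(0)), (np.int64(120), np.int64(0))]
```

>>> {"op": "jog_arm", "data": {
  "deltas": [
    {"fingers": 1, "delta_pos": [0, 0, 0.12], "yaw": 0},
    {"fingers": 1, "delta_pos": [0, 0, 0.24], "yaw": 0},
    {"fingers": 1, "delta_pos": [0, 0, 0.3], "yaw": 0},
    {"fingers": 1, "delta_pos": [0, 0, 0.338], "yaw": 0},
    {"fingers": 1, "delta_pos": [0, 0, 0.338], "yaw": 0},
    {"fingers": 0.4, "delta_pos": [0, 0, 0.338], "yaw": 0},
    {"fingers": 0.4, "delta_pos": [0, 0, 0.338], "yaw": 0},
    {"fingers": 0.4, "delta_pos": [0, 0, 0.338], "yaw": 0},
    {"fingers": 0.4, "delta_pos": [0, 0, 0.338], "yaw": 0},
    {"fingers": 0.4, "delta_pos": [0, 0, 0.338], "yaw": 0}
  ]
}}

```text
clock: 2.1
eef_pos: [0.3763, 0.2857, 0.0114]
tool_rot: [0.707, 0.707, 0.001, 0.0]
ft_force: [-0.7, -1.6, 5.3]
grip_width: 0.0417
grasp_force: 59.8
```

>>> {"op": "jog_arm", "data": {
  "deltas": [
    {"fingers": 0.4, "delta_pos": [0, 0, -0.05], "yaw": 0},
    {"fingers": 0.4, "delta_pos": [0, 0, -0.15], "yaw": 0},
    {"fingers": 0.4, "delta_pos": [0, 0, -0.25], "yaw": 0},
    {"fingers": 0.4, "delta_pos": [0.05, 0.15, -0.25], "yaw": 0},
    {"fingers": 0.4, "delta_pos": [0.1, 0.3, -0.25], "yaw": 0},
    {"fingers": 0.4, "delta_pos": [0.15, 0.45, -0.25], "yaw": 0},
    {"fingers": 0.4, "delta_pos": [0.182, 0.55, -0.25], "yaw": 0},
    {"fingers": 0.4, "delta_pos": [0.182, 0.611, -0.25], "yaw": 0},
    {"fingers": 0.4, "delta_pos": [0.182, 0.611, -0.2], "yaw": 0},
    {"fingers": 0.4, "delta_pos": [0.182, 0.611, -0.15], "yaw": 0},
    {"fingers": 0.4, "delta_pos": [0.182, 0.611, -0.12], "yaw": 0},
    {"fingers": 0.4, "delta_pos": [0.182, 0.611, -0.12], "yaw": 0}
  ]
}}

```text
clock: 3.3
eef_pos: [0.5576, 0.339, 0.0444]
tool_rot: [0.707, 0.707, -0.002, -0.0]
ft_force: [-0.0, -0.0, -0.3]
grip_width: 0.0418
grasp_force: 60.8
```

```bash
python3 - <<'E'
from h import *
go((.5593,.3404,.0174))
cam('scene','s1.png'); c=cam('side')
P=cloud(c)
cv2.imwrite('pics/s1b.png',np.hstack([cv2.resize(cv2.imread('pics/s1.png')[180:340,320:480],(400,400)),cv2.resize(c['image'][90:250,120:280,::-1],(400,400))]))
E
```

```text
t 3.3 p [0.5576 0.339  0.0444] F [-0.01 -0.04 -0.32] w 0.0418 g 60.8 j6 2.12
(0.5593, 0.3404, 0.0174) [0.0048 0.0061 0.0899]
```

View pics/s1b.png

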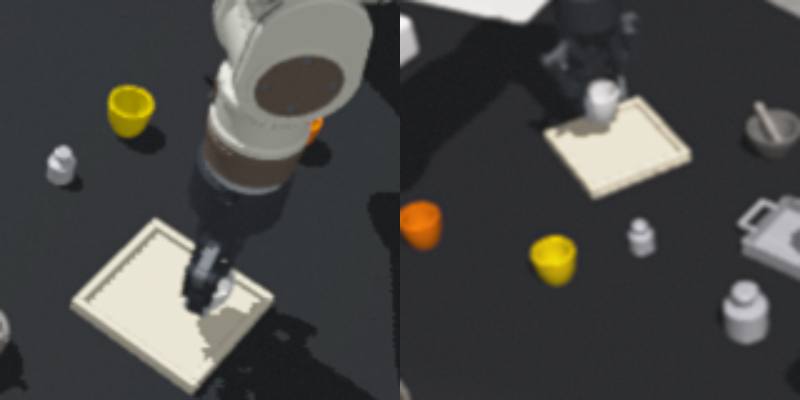

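>>> {"op": "jog_arm", "data": {
  "deltas": [
    {"fingers": 0.4, "delta_pos": [0, 0, 0.03], "yaw": 0},
    {"fingers": 0.4, "delta_pos": [0, 0, 0.06], "yaw": 0},
    {"fingers": 0.4, "delta_pos": [0, 0, 0.075], "yaw": 0},
    {"fingers": 0.4, "delta_pos": [0, 0, 0.081], "yaw": 0},
    {"fingers": 0.4, "delta_pos": [0, 0, 0.084], "yaw": 0},
    {"fingers": 0.4, "delta_pos": [0, 0, 0.086], "yaw": 0},
    {"fingers": 0.4, "delta_pos": [0, 0, 0.088], "yaw": 0},
    {"fingers": 0.4, "delta_pos": [0, 0, 0.088], "yaw": 0}
  ]
}}

```text
clock: 4.2
eef_pos: [0.5589, 0.3397, 0.0197]
tool_rot: [0.707, 0.707, 0.0, 0.0]
ft_force: [0.2, -0.4, -0.1]
grip_width: 0.0416
grasp_force: 60.8
```

>>> {"op": "jog_arm", "data": {
  "deltas": [
    {"fingers": 0.4, "delta_pos": [0, 0, 0.003], "yaw": 0},
    {"fingers": 0.4, "delta_pos": [0, 0, 0.005], "yaw": 0},
    {"fingers": 0.4, "delta_pos": [0, 0, 0.007], "yaw": 0},
    {"fingers": 0.4, "delta_pos": [0, 0, 0.008], "yaw": 0},
    {"fingers": 0.4, "delta_pos": [0, 0, 0.008], "yaw": 0}
  ]
}}

```text
clock: 4.7
eef_pos: [0.5588, 0.3397, 0.0175]
tool_rot: [0.707, 0.707, 0.0, 0.0]
ft_force: [-0.7, -1.5, 3.9]
grip_width: 0.0418
grasp_force: 61.1
```

>>> {"op": "jog_arm", "data": {
  "deltas": [
    {"fingers": 0.6, "delta_pos": [0, 0, 0], "yaw": 0},
    {"fingers": 0.75, "delta_pos": [0, 0, 0], "yaw": 0},
    {"fingers": 0.75, "delta_pos": [0, 0, 0], "yaw": 0},
    {"fingers": 0.75, "delta_pos": [0, 0, -0.05], "yaw": 0},
    {"fingers": 0.75, "delta_pos": [0, 0, -0.2], "yaw": 0},
    {"fingers": 1, "delta_pos": [0, 0, -0.35], "yaw": 0},
    {"fingers": 1, "delta_pos": [-0.1, -0.05, -0.45], "yaw": 0},
    {"fingers": 1, "delta_pos": [-0.25, -0.1, -0.45], "yaw": 0},
    {"fingers": 1, "delta_pos": [-0.4, -0.15, -0.45], "yaw": 0},
    {"fingers": 1, "delta_pos": [-0.55, -0.2, -0.45], "yaw": 0},
    {"fingers": 1, "delta_pos": [-0.7, -0.25, -0.45], "yaw": 0},
    {"fingers": 1, "delta_pos": [-0.85, -0.3, -0.45], "yaw": 0}
  ]
}}

```text
clock: 5.9
eef_pos: [0.468, 0.083, 0.1522]
tool_rot: [0.707, 0.707, 0.0, 0.0]
ft_force: [1.2, -0.7, 1.2]
grip_width: 0.0853
grasp_force: 0.0
```

```bash
cat >> h.py <<'E'
def ctr(P,c,z0,z1,R=.03):
    m=(np.hypot(P[...,0]-c[0],P[...,1]-c[1])<R)&(P[...,2]>z0)&(P[...,2]<z1)
    Q=P[m]
    if len(Q)<5: print('few',len(Q)); return
    e=cv2.minEnclosingCircle(Q[:,:2].astype(np.float32)*1000); print(c,len(Q),np.round(e[0],1),round(e[1],1),'z50,99',np.percentile(Q[:,2],[50,99]).round(4))
E
python3 - <<'E'
from h import *
for n in('scene','side'): ctr(cloud(cam(n,'c1'+n+'.png')),(.559,.340),.03,.06)
go((.3735,-.2695,.1),(.3735,-.2695,.011))
E
```

```text
(0.559, 0.34) 218 [558.6 339.2] 24.7 z50,99 [0.0412 0.0487]
(0.559, 0.34) 94 [553.7 339.6] 25.5 z50,99 [0.0391 0.0487]
t 6.0 p [0.4662 0.0801 0.152 ] F [ 0.09  0.24 -0.31] w 0.0854 g 0.0 j6 1.75
(0.3735, -0.2695, 0.1) [-1.167  -0.301   0.1764]
(0.3735, -0.2695, 0.011) [-1.1664 -0.3003  0.4731]
```

>>> {"op": "jog_arm", "data": {
  "deltas": [
    {"fingers": 1, "delta_pos": [-0.16, -0.04, 0], "yaw": 0},
    {"fingers": 1, "delta_pos": [-0.32, -0.08, 0], "yaw": 0},
    {"fingers": 1, "delta_pos": [-0.48, -0.12, 0], "yaw": 0},
    {"fingers": 1, "delta_pos": [-0.64, -0.16, 0], "yaw": 0},
    {"fingers": 1, "delta_pos": [-0.8, -0.2, 0], "yaw": 0},
    {"fingers": 1, "delta_pos": [-0.95, -0.24, 0.05], "yaw": 0},
    {"fingers": 1, "delta_pos": [-1, -0.3, 0.12], "yaw": 0},
    {"fingers": 1, "delta_pos": [-1, -0.3, 0.17], "yaw": 0},
    {"fingers": 1, "delta_pos": [-1, -0.3, 0.17], "yaw": 0}
  ]
}}

```text
clock: 6.9
eef_pos: [0.3773, -0.215, 0.0993]
tool_rot: [0.708, 0.707, -0.0, -0.002]
ft_force: [-0.3, 0.7, 0.5]
grip_width: 0.0853
grasp_force: 0.0
```

```bash
python3 -c "
from h import *
go((.3735,-.2695,.0115))"
```

```text
t 6.9 p [ 0.3773 -0.215   0.0993] F [-0.29  0.7   0.49] w 0.0853 g 0.0 j6 1.05
(0.3735, -0.2695, 0.0115) [-0.1823 -0.0115  0.2924]
```

>>> {"op": "jog_arm", "data": {
  "deltas": [
    {"fingers": 1, "delta_pos": [-0.12, -0.012, 0], "yaw": 0},
    {"fingers": 1, "delta_pos": [-0.182, -0.013, 0], "yaw": 0},
    {"fingers": 1, "delta_pos": [-0.182, -0.013, 0.05], "yaw": 0},
    {"fingers": 1, "delta_pos": [-0.182, -0.013, 0.15], "yaw": 0},
    {"fingers": 1, "delta_pos": [-0.182, -0.013, 0.25], "yaw": 0},
    {"fingers": 1, "delta_pos": [-0.182, -0.013, 0.293], "yaw": 0},
    {"fingers": 1, "delta_pos": [-0.182, -0.013, 0.293], "yaw": 0},
    {"fingers": 0.4, "delta_pos": [-0.182, -0.013, 0.293], "yaw": 0},
    {"fingers": 0.4, "delta_pos": [-0.182, -0.013, 0.293], "yaw": 0},
    {"fingers": 0.4, "delta_pos": [-0.182, -0.013, 0.293], "yaw": 0},
    {"fingers": 0.4, "delta_pos": [-0.182, -0.013, 0.293], "yaw": 0},
    {"fingers": 0.4, "delta_pos": [-0.182, -0.013, 0.293], "yaw": 0}
  ]
}}

```text
clock: 8.1
eef_pos: [0.376, -0.2706, 0.0147]
tool_rot: [0.707, 0.707, 0.0, 0.001]
ft_force: [-1.1, 0.8, 6.5]
grip_width: 0.0414
grasp_force: 60.0
```

>>> {"op": "jog_arm", "data": {
  "deltas": [
    {"fingers": 0.4, "delta_pos": [0, 0, -0.05], "yaw": 0},
    {"fingers": 0.4, "delta_pos": [0, 0, -0.15], "yaw": 0},
    {"fingers": 0.4, "delta_pos": [0, 0, -0.3], "yaw": 0},
    {"fingers": 0.4, "delta_pos": [0.06, 0.02, -0.42], "yaw": 0},
    {"fingers": 0.4, "delta_pos": [0.2, 0.05, -0.42], "yaw": 0},
    {"fingers": 0.4, "delta_pos": [0.35, 0.08, -0.42], "yaw": 0},
    {"fingers": 0.4, "delta_pos": [0.5, 0.12, -0.42], "yaw": 0},
    {"fingers": 0.4, "delta_pos": [0.65, 0.16, -0.42], "yaw": 0},
    {"fingers": 0.4, "delta_pos": [0.8, 0.2, -0.42], "yaw": 0},
    {"fingers": 0.4, "delta_pos": [0.93, 0.24, -0.42], "yaw": 0},
    {"fingers": 0.4, "delta_pos": [1, 0.3, -0.42], "yaw": 0}
  ]
}}

```text
clock: 9.2
eef_pos: [0.4645, 0.0329, 0.1398]
tool_rot: [0.706, 0.708, 0.0, -0.0]
ft_force: [1.2, -0.6, 0.2]
grip_width: 0.0417
grasp_force: 60.8
```

```bash
python3 -c "
from h import *
go((.5475,.2865,.06))"
```

```text
t 9.2 p [0.4645 0.0329 0.1398] F [ 1.16 -0.58  0.21] w 0.0417 g 60.8 j6 1.64
(0.5475, 0.2865, 0.06) [0.8443 0.2792 0.2666]
```

>>> {"op": "jog_arm", "data": {
  "deltas": [
    {"fingers": 0.4, "delta_pos": [0.15, 0.05, 0], "yaw": 0},
    {"fingers": 0.4, "delta_pos": [0.3, 0.1, 0], "yaw": 0},
    {"fingers": 0.4, "delta_pos": [0.45, 0.15, 0], "yaw": 0},
    {"fingers": 0.4, "delta_pos": [0.6, 0.2, 0], "yaw": 0},
    {"fingers": 0.4, "delta_pos": [0.73, 0.24, 0], "yaw": 0},
    {"fingers": 0.4, "delta_pos": [0.82, 0.27, 0], "yaw": 0},
    {"fingers": 0.4, "delta_pos": [0.842, 0.278, 0.05], "yaw": 0},
    {"fingers": 0.4, "delta_pos": [0.842, 0.278, 0.15], "yaw": 0},
    {"fingers": 0.4, "delta_pos": [0.842, 0.278, 0.23], "yaw": 0},
    {"fingers": 0.4, "delta_pos": [0.842, 0.278, 0.28], "yaw": 0},
    {"fingers": 0.4, "delta_pos": [0.842, 0.278, 0.3], "yaw": 0},
    {"fingers": 0.4, "delta_pos": [0.842, 0.278, 0.3], "yaw": 0}
  ]
}}

```text
clock: 10.4
eef_pos: [0.5473, 0.2814, 0.048]
tool_rot: [0.707, 0.707, -0.001, -0.0]
ft_force: [-0.2, -0.5, -0.2]
grip_width: 0.0414
grasp_force: 60.8
```

```bash
python3 - <<'E'
from h import *
go((.5475,.2865,.025),(.5475,.2865,.0195))
cam('scene','s1.png'); c=cam('side')
cv2.imwrite('pics/s2b.png',np.hstack([cv2.resize(cv2.imread('pics/s1.png')[220:350,330:460],(400,400)),cv2.resize(c['image'][90:220,140:270,::-1],(400,400))]))
E
```

```text
t 10.4 p [0.5473 0.2814 0.048 ] F [-0.19 -0.55 -0.18] w 0.0414 g 60.8 j6 2.05
(0.5475, 0.2865, 0.025) [0.0173 0.0009 0.0766]
(0.5475, 0.2865, 0.0195) [0.0173 0.0009 0.0949]
```

View pics/s2b.png

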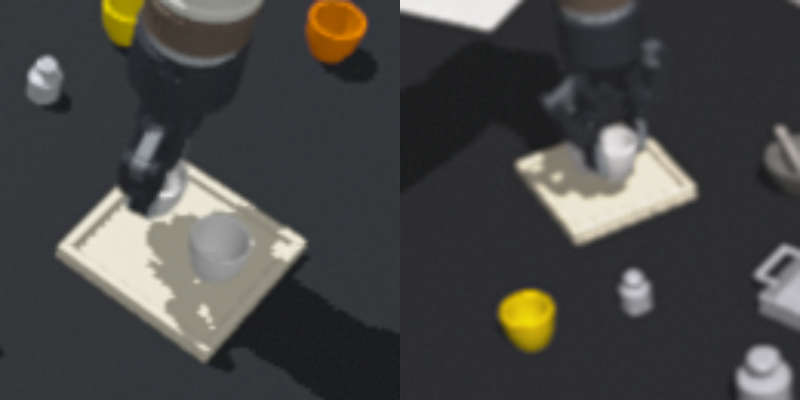

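crucible_1 stands upright in the tray (crop 218,247) and crucible_2 is held above the free side (155,185). Lowering it now.

>>> {"op": "jog_arm", "data": {
  "deltas": [
    {"fingers": 0.4, "delta_pos": [0.006, 0, 0.03], "yaw": 0},
    {"fingers": 0.4, "delta_pos": [0.006, 0, 0.055], "yaw": 0},
    {"fingers": 0.4, "delta_pos": [0.006, 0, 0.068], "yaw": 0},
    {"fingers": 0.4, "delta_pos": [0.006, 0, 0.074], "yaw": 0},
    {"fingers": 0.4, "delta_pos": [0.006, 0, 0.078], "yaw": 0},
    {"fingers": 0.4, "delta_pos": [0.006, 0, 0.081], "yaw": 0},
    {"fingers": 0.4, "delta_pos": [0.006, 0, 0.083], "yaw": 0},
    {"fingers": 0.4, "delta_pos": [0.006, 0, 0.083], "yaw": 0}
  ]
}}

```text
clock: 11.3
eef_pos: [0.5484, 0.2844, 0.0244]
tool_rot: [0.707, 0.707, 0.0, 0.0]
ft_force: [0.6, -0.3, -0.7]
grip_width: 0.0415
grasp_force: 60.8
```

>>> {"op": "jog_arm", "data": {
  "deltas": [
    {"fingers": 0.4, "delta_pos": [0, 0, 0.004], "yaw": 0},
    {"fingers": 0.4, "delta_pos": [0, 0, 0.007], "yaw": 0},
    {"fingers": 0.4, "delta_pos": [0, 0, 0.01], "yaw": 0},
    {"fingers": 0.4, "delta_pos": [0, 0, 0.012], "yaw": 0},
    {"fingers": 0.4, "delta_pos": [0, 0, 0.013], "yaw": 0},
    {"fingers": 0.4, "delta_pos": [0, 0, 0.013], "yaw": 0}
  ]
}}

```text
clock: 11.9
eef_pos: [0.5483, 0.2845, 0.0209]
tool_rot: [0.707, 0.707, 0.0, 0.0]
ft_force: [-1.1, 0.6, 3.3]
grip_width: 0.0414
grasp_force: 61.2
```

>>> {"op": "jog_arm", "data": {
  "deltas": [
    {"fingers": 0.6, "delta_pos": [0, 0, 0], "yaw": 0},
    {"fingers": 0.75, "delta_pos": [0, 0, 0], "yaw": 0},
    {"fingers": 0.75, "delta_pos": [0, 0, 0], "yaw": 0},
    {"fingers": 0.75, "delta_pos": [0, 0, -0.05], "yaw": 0},
    {"fingers": 0.75, "delta_pos": [0, 0, -0.2], "yaw": 0},
    {"fingers": 0.75, "delta_pos": [0, 0, -0.35], "yaw": 0},
    {"fingers": 0.75, "delta_pos": [-0.15, -0.1, -0.4], "yaw": 0},
    {"fingers": 0.75, "delta_pos": [-0.3, -0.15, -0.4], "yaw": 0},
    {"fingers": 0.75, "delta_pos": [-0.46, -0.2, -0.4], "yaw": 0},
    {"fingers": 0.75, "delta_pos": [-0.62, -0.25, -0.4], "yaw": 0},
    {"fingers": 0.75, "delta_pos": [-0.78, -0.298, -0.4], "yaw": 0},
    {"fingers": 0.75, "delta_pos": [-0.94, -0.298, -0.4], "yaw": 0}
  ]
}}

```text
clock: 13.1
eef_pos: [0.4568, 0.0027, 0.1405]
tool_rot: [0.707, 0.708, -0.0, -0.0]
ft_force: [-0.1, 0.1, -0.3]
grip_width: 0.064
grasp_force: 0.0
```

```bash
python3 - <<'E'
from h import *
for n in('scene','side'):
    c=cam(n); P=cloud(c); ctr(P,(.559,.340),.03,.06);ctr(P,(.548,.285),.03,.06)
    if n=='side': cv2.imwrite('pics/s3.png',cv2.resize(c['image'][90:220,140:270,::-1],(400,400)))
go((.459,-.012,.1),(.459,-.012,.038))
E
```

```text
(0.559, 0.34) 222 [557.7 340.5] 24.2 z50,99 [0.0406 0.0491]
(0.548, 0.285) 206 [548.7 286.2] 23.2 z50,99 [0.0404 0.0483]
(0.559, 0.34) 125 [556.7 338.6] 24.6 z50,99 [0.0402 0.0482]
(0.548, 0.285) 136 [544.4 287.1] 24.6 z50,99 [0.0399 0.0481]
t 13.2 p [ 0.4582 -0.0011  0.1407] F [0.09 1.6  0.52] w 0.0641 g 0.0 j6 1.58
(0.459, -0.012, 0.1) [-0.0359  0.003   0.1356]
(0.459, -0.012, 0.038) [-0.0355  0.0029  0.3423]
```

View pics/s3.png

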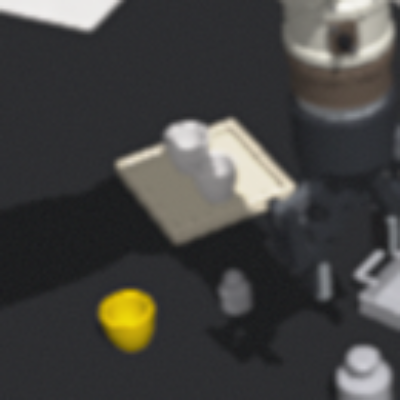

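Both crucibles stand upright in the tray (crop 187,145 and 215,178). Next is the large weight, gripped by its knob.

>>> {"op": "jog_arm", "data": {
  "deltas": [
    {"fingers": 0.7, "delta_pos": [-0.036, 0.003, 0.02], "yaw": 0},
    {"fingers": 0.7, "delta_pos": [-0.036, 0.003, 0.14], "yaw": 0},
    {"fingers": 0.7, "delta_pos": [-0.036, 0.003, 0.25], "yaw": 0},
    {"fingers": 0.7, "delta_pos": [-0.036, 0.003, 0.32], "yaw": 0},
    {"fingers": 0.7, "delta_pos": [-0.036, 0.003, 0.34], "yaw": 0},
    {"fingers": 0.7, "delta_pos": [-0.036, 0.003, 0.34], "yaw": 0},
    {"fingers": 0.15, "delta_pos": [-0.036, 0.003, 0.34], "yaw": 0},
    {"fingers": 0.15, "delta_pos": [-0.036, 0.003, 0.34], "yaw": 0},
    {"fingers": 0.15, "delta_pos": [-0.036, 0.003, 0.34], "yaw": 0},
    {"fingers": 0.15, "delta_pos": [-0.036, 0.003, 0.34], "yaw": 0},
    {"fingers": 0.15, "delta_pos": [-0.036, 0.003, 0.34], "yaw": 0},
    {"fingers": 0.15, "delta_pos": [-0.036, 0.003, 0.34], "yaw": 0}
  ]
}}

```text
clock: 14.4
eef_pos: [0.4604, -0.0066, 0.0398]
tool_rot: [0.707, 0.707, 0.001, 0.001]
ft_force: [-2.3, 0.4, 6.0]
grip_width: 0.0223
grasp_force: 58.6
```

>>> {"op": "jog_arm", "data": {
  "deltas": [
    {"fingers": 0.5, "delta_pos": [0, 0, 0], "yaw": 0},
    {"fingers": 0.5, "delta_pos": [0, 0, 0], "yaw": 0},
    {"fingers": 0.5, "delta_pos": [-0.015, 0, 0], "yaw": 0},
    {"fingers": 0.5, "delta_pos": [-0.015, 0, 0], "yaw": 0},
    {"fingers": 0.5, "delta_pos": [-0.015, 0, 0], "yaw": 0}
  ]
}}

```text
clock: 14.9
eef_pos: [0.4599, -0.0114, 0.0384]
tool_rot: [0.707, 0.707, 0.0, -0.0]
ft_force: [-0.1, -0.1, -0.3]
grip_width: 0.0426
grasp_force: 0.0
```

```bash
python3 - <<'E'
from h import *
go()
for n in('scene','side'):
    P=cloud(cam(n)); ctr(P,(.459,-.012),.028,.038)
E
```

```text
t 14.9 p [ 0.4599 -0.0114  0.0384] F [-0.06 -0.1  -0.34] w 0.0426 g 0.0 j6 1.55
(0.459, -0.012) 65 [461.1  -9.5] 21.8 z50,99 [0.0348 0.0379]
(0.459, -0.012) 86 [456.5 -14.4] 22.3 z50,99 [0.0351 0.038 ]
```

>>> {"op": "jog_arm", "data": {
  "deltas": [
    {"fingers": 0.15, "delta_pos": [0, 0, 0], "yaw": 0},
    {"fingers": 0.15, "delta_pos": [0, 0, 0], "yaw": 0},
    {"fingers": 0.15, "delta_pos": [0, 0, 0], "yaw": 0},
    {"fingers": 0.15, "delta_pos": [0, 0, 0], "yaw": 0},
    {"fingers": 0.15, "delta_pos": [0, 0, -0.03], "yaw": 0},
    {"fingers": 0.15, "delta_pos": [0, 0, -0.1], "yaw": 0},
    {"fingers": 0.15, "delta_pos": [0, 0, -0.2], "yaw": 0},
    {"fingers": 0.15, "delta_pos": [0, 0, -0.3], "yaw": 0},
    {"fingers": 0.15, "delta_pos": [0, 0, -0.35], "yaw": 0}
  ]
}}

```text
clock: 15.9
eef_pos: [0.461, -0.0112, 0.1456]
tool_rot: [0.707, 0.707, 0.001, 0.001]
ft_force: [0.5, -0.0, -5.1]
grip_width: 0.0227
grasp_force: 59.5
```

>>> {"op": "jog_arm", "data": {
  "deltas": [
    {"fingers": 0.15, "delta_pos": [-0.08, 0.04, 0], "yaw": 0},
    {"fingers": 0.15, "delta_pos": [-0.2, 0.09, 0], "yaw": 0},
    {"fingers": 0.15, "delta_pos": [-0.32, 0.14, 0], "yaw": 0},
    {"fingers": 0.15, "delta_pos": [-0.44, 0.19, 0], "yaw": 0},
    {"fingers": 0.15, "delta_pos": [-0.56, 0.24, 0], "yaw": 0},
    {"fingers": 0.15, "delta_pos": [-0.68, 0.29, 0], "yaw": 0},
    {"fingers": 0.15, "delta_pos": [-0.78, 0.33, 0], "yaw": 0},
    {"fingers": 0.15, "delta_pos": [-0.86, 0.36, 0], "yaw": 0},
    {"fingers": 0.15, "delta_pos": [-0.91, 0.367, 0], "yaw": 0},
    {"fingers": 0.15, "delta_pos": [-0.919, 0.367, 0], "yaw": 0},
    {"fingers": 0.15, "delta_pos": [-0.919, 0.367, 0], "yaw": 0}
  ]
}}

```text
clock: 17.0
eef_pos: [0.5691, -0.2863, 0.1426]
tool_rot: [0.707, 0.707, -0.0, -0.001]
ft_force: [1.1, 0.9, -5.6]
grip_width: 0.0226
grasp_force: 59.5
```

```bash
python3 - <<'E'
from h import *
go((.57,-.287,.07),(.57,-.287,.054))
for n in('scene','side'):
    c=cam(n); P=cloud(c); ctr(P,(.57,-.287),.110,.140,.03); ctr(P,(.57,-.287),.09,.108,.03)
    if n=='side': cv2.imwrite('pics/s4.png',cv2.resize(c['image'][180:310,330:460,::-1],(400,400)))
E
```

```text
t 17.0 p [ 0.5691 -0.2863  0.1426] F [ 1.14  0.95 -5.57] w 0.0226 g 59.5 j6 1.1
(0.57, -0.287, 0.07) [-0.0026  0.0036  0.2421]
(0.57, -0.287, 0.054) [-0.0026  0.0036  0.2955]
(0.57, -0.287) 182 [ 571.6 -283. ] 22.6 z50,99 [0.1276 0.1398]
(0.57, -0.287) 11 [ 574.4 -281. ] 18.8 z50,99 [0.1061 0.108 ]
(0.57, -0.287) 220 [ 566.4 -288.2] 23.0 z50,99 [0.1288 0.1398]
(0.57, -0.287) 11 [ 556.6 -297.2] 15.0 z50,99 [0.1069 0.1077]
```

View pics/s4.png

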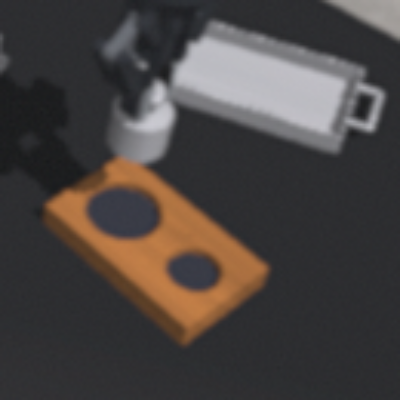

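The weight hangs upright from the knob (crop 140,130), above and behind the wide well (123,212). Lowering it.

>>> {"op": "jog_arm", "data": {
  "deltas": [
    {"fingers": 0.15, "delta_pos": [0, 0.002, 0.08], "yaw": 0},
    {"fingers": 0.15, "delta_pos": [0, 0.002, 0.17], "yaw": 0},
    {"fingers": 0.15, "delta_pos": [0, 0.002, 0.23], "yaw": 0},
    {"fingers": 0.15, "delta_pos": [0, 0.002, 0.265], "yaw": 0},
    {"fingers": 0.15, "delta_pos": [0, 0.002, 0.278], "yaw": 0},
    {"fingers": 0.15, "delta_pos": [0, 0.002, 0.284], "yaw": 0},
    {"fingers": 0.15, "delta_pos": [0, 0.002, 0.287], "yaw": 0},
    {"fingers": 0.15, "delta_pos": [0, 0.002, 0.287], "yaw": 0}
  ]
}}

```text
clock: 17.9
eef_pos: [0.5713, -0.2872, 0.0584]
tool_rot: [0.707, 0.707, 0.0, 0.001]
ft_force: [-0.4, -0.3, -4.0]
grip_width: 0.0228
grasp_force: 59.5
```

>>> {"op": "jog_arm", "data": {
  "deltas": [
    {"fingers": 0.15, "delta_pos": [0, 0, 0.005], "yaw": 0},
    {"fingers": 0.15, "delta_pos": [0, 0, 0.009], "yaw": 0},
    {"fingers": 0.15, "delta_pos": [0, 0, 0.012], "yaw": 0},
    {"fingers": 0.15, "delta_pos": [0, 0, 0.015], "yaw": 0},
    {"fingers": 0.15, "delta_pos": [0, 0, 0.015], "yaw": 0}
  ]
}}

```text
clock: 18.4
eef_pos: [0.5705, -0.287, 0.0529]
tool_rot: [0.707, 0.707, -0.0, 0.0]
ft_force: [-0.1, 0.4, -4.5]
grip_width: 0.0226
grasp_force: 59.6
```

>>> {"op": "jog_arm", "data": {
  "deltas": [
    {"fingers": 0.15, "delta_pos": [0, 0, 0.002], "yaw": 0},
    {"fingers": 0.15, "delta_pos": [0, 0, 0.004], "yaw": 0},
    {"fingers": 0.15, "delta_pos": [0, 0, 0.004], "yaw": 0},
    {"fingers": 0.15, "delta_pos": [0, 0, 0.004], "yaw": 0}
  ]
}}

```text
clock: 18.8
eef_pos: [0.5706, -0.2871, 0.0527]
tool_rot: [0.707, 0.707, -0.0, 0.0]
ft_force: [-4.4, 1.3, 6.0]
grip_width: 0.0227
grasp_force: 60.4
```

>>> {"op": "jog_arm", "data": {
  "deltas": [
    {"fingers": 0.4, "delta_pos": [0, 0, 0], "yaw": 0},
    {"fingers": 0.5, "delta_pos": [0, 0, 0], "yaw": 0},
    {"fingers": 0.5, "delta_pos": [0, 0, -0.03], "yaw": 0},
    {"fingers": 0.5, "delta_pos": [0, 0, -0.15], "yaw": 0},
    {"fingers": 0.5, "delta_pos": [0, 0, -0.28], "yaw": 0},
    {"fingers": 0.5, "delta_pos": [0.13, -0.05, -0.3], "yaw": 0},
    {"fingers": 0.5, "delta_pos": [0.28, -0.1, -0.3], "yaw": 0},
    {"fingers": 0.5, "delta_pos": [0.43, -0.15, -0.3], "yaw": 0},
    {"fingers": 0.5, "delta_pos": [0.58, -0.2, -0.3], "yaw": 0},
    {"fingers": 0.5, "delta_pos": [0.73, -0.25, -0.3], "yaw": 0},
    {"fingers": 0.5, "delta_pos": [0.88, -0.3, -0.3], "yaw": 0},
    {"fingers": 0.5, "delta_pos": [1, -0.36, -0.3], "yaw": 0}
  ]
}}

```text
clock: 20.0
eef_pos: [0.4626, 0.0154, 0.1426]
tool_rot: [0.707, 0.707, 0.001, 0.001]
ft_force: [0.2, 0.8, 0.1]
grip_width: 0.0427
grasp_force: 0.0
```

```bash
python3 - <<'E'
from h import *
for n in('scene','side'):
    c=cam(n); P=cloud(c); ctr(P,(.57,-.287),.062,.08,.03); ctr(P,(.57,-.287),.042,.052,.03)
go((.4615,.159,.1))
E
```

```text
(0.57, -0.287) 70 [ 571.3 -287.7] 13.9 z50,99 [0.0705 0.0742]
(0.57, -0.287) 111 [ 572.6 -285.6] 23.4 z50,99 [0.0489 0.052 ]
(0.57, -0.287) 90 [ 568.6 -288.7] 13.6 z50,99 [0.0705 0.0742]
(0.57, -0.287) 152 [ 568.4 -289.9] 23.2 z50,99 [0.0491 0.052 ]
t 20.1 p [0.4607 0.0168 0.1423] F [ 1.62 -0.68  0.45] w 0.0426 g 0.0 j6 1.6
(0.4615, 0.159, 0.1) [0.4738 0.0058 0.1417]
```

>>> {"op": "jog_arm", "data": {
  "deltas": [
    {"fingers": 0.5, "delta_pos": [0.14, 0, 0], "yaw": 0},
    {"fingers": 0.5, "delta_pos": [0.28, 0, 0.05], "yaw": 0},
    {"fingers": 0.5, "delta_pos": [0.4, 0, 0.1], "yaw": 0},
    {"fingers": 0.5, "delta_pos": [0.47, 0.003, 0.15], "yaw": 0},
    {"fingers": 0.5, "delta_pos": [0.474, 0.003, 0.2], "yaw": 0},
    {"fingers": 0.5, "delta_pos": [0.474, 0.003, 0.2], "yaw": 0},
    {"fingers": 0.5, "delta_pos": [0.474, 0.003, 0.2], "yaw": 0}
  ]
}}

```text
clock: 20.8
eef_pos: [0.464, 0.1549, 0.082]
tool_rot: [0.707, 0.707, 0.0, 0.0]
ft_force: [0.2, 0.7, 0.2]
grip_width: 0.0425
grasp_force: 0.0
```

```bash
python3 -c "
from h import *
go((.4615,.159,.025))"
```

```text
t 20.8 p [0.464  0.1549 0.082 ] F [0.2  0.72 0.25] w 0.0425 g 0.0 j6 1.89
(0.4615, 0.159, 0.025) [ 0.0139 -0.0084  0.1899]
```

>>> {"op": "jog_arm", "data": {
  "deltas": [
    {"fingers": 0.5, "delta_pos": [0.012, -0.007, 0.06], "yaw": 0},
    {"fingers": 0.5, "delta_pos": [0.012, -0.007, 0.14], "yaw": 0},
    {"fingers": 0.5, "delta_pos": [0.012, -0.007, 0.18], "yaw": 0},
    {"fingers": 0.5, "delta_pos": [0.012, -0.007, 0.19], "yaw": 0},
    {"fingers": 0.5, "delta_pos": [0.012, -0.007, 0.19], "yaw": 0},
    {"fingers": 0.5, "delta_pos": [0.012, -0.007, 0.19], "yaw": 0}
  ]
}}

```text
clock: 21.4
eef_pos: [0.4623, 0.1589, 0.0256]
tool_rot: [0.707, 0.707, 0.001, 0.0]
ft_force: [-0.5, 0.0, -0.2]
grip_width: 0.0427
grasp_force: 0.0
```

>>> {"op": "jog_arm", "data": {
  "deltas": [
    {"fingers": 0.05, "delta_pos": [0, 0, 0], "yaw": 0},
    {"fingers": 0.05, "delta_pos": [0, 0, 0], "yaw": 0},
    {"fingers": 0.05, "delta_pos": [0, 0, 0], "yaw": 0},
    {"fingers": 0.05, "delta_pos": [0, 0, 0], "yaw": 0},
    {"fingers": 0.05, "delta_pos": [0, 0, -0.03], "yaw": 0},
    {"fingers": 0.05, "delta_pos": [0, 0, -0.12], "yaw": 0},
    {"fingers": 0.05, "delta_pos": [0, 0, -0.24], "yaw": 0},
    {"fingers": 0.05, "delta_pos": [0, 0, -0.36], "yaw": 0},
    {"fingers": 0.05, "delta_pos": [0, 0, -0.4], "yaw": 0},
    {"fingers": 0.05, "delta_pos": [0, 0, -0.4], "yaw": 0}
  ]
}}

```text
clock: 22.4
eef_pos: [0.4628, 0.1594, 0.1466]
tool_rot: [0.707, 0.707, 0.002, 0.001]
ft_force: [0.1, 0.1, -1.2]
grip_width: 0.0118
grasp_force: 58.8
```

>>> {"op": "jog_arm", "data": {
  "deltas": [
    {"fingers": 0.05, "delta_pos": [-0.1, 0.02, 0], "yaw": 0},
    {"fingers": 0.05, "delta_pos": [-0.24, 0.05, 0], "yaw": 0},
    {"fingers": 0.05, "delta_pos": [-0.38, 0.07, 0], "yaw": 0},
    {"fingers": 0.05, "delta_pos": [-0.52, 0.1, 0], "yaw": 0},
    {"fingers": 0.05, "delta_pos": [-0.66, 0.12, 0], "yaw": 0},
    {"fingers": 0.05, "delta_pos": [-0.8, 0.15, 0], "yaw": 0},
    {"fingers": 0.05, "delta_pos": [-0.93, 0.17, 0], "yaw": 0},
    {"fingers": 0.05, "delta_pos": [-1, 0.2, 0], "yaw": 0}
  ]
}}

```text
clock: 23.2
eef_pos: [0.5196, -0.1438, 0.1419]
tool_rot: [0.708, 0.706, -0.001, -0.002]
ft_force: [0.6, 1.1, -1.7]
grip_width: 0.0122
grasp_force: 58.8
```

```bash
python3 -c "
from h import *
go((.5603,-.3605,.14))"
```

```text
t 23.2 p [ 0.5196 -0.1438  0.1419] F [ 0.64  1.08 -1.7 ] w 0.0122 g 58.8 j6 1.3
(0.5603, -0.3605, 0.14) [-0.722   0.1382  0.0055]
```

>>> {"op": "jog_arm", "data": {
  "deltas": [
    {"fingers": 0.05, "delta_pos": [-0.14, 0.03, 0], "yaw": 0},
    {"fingers": 0.05, "delta_pos": [-0.28, 0.05, 0], "yaw": 0},
    {"fingers": 0.05, "delta_pos": [-0.42, 0.08, 0], "yaw": 0},
    {"fingers": 0.05, "delta_pos": [-0.55, 0.1, 0], "yaw": 0},
    {"fingers": 0.05, "delta_pos": [-0.66, 0.12, 0], "yaw": 0},
    {"fingers": 0.05, "delta_pos": [-0.72, 0.127, 0], "yaw": 0},
    {"fingers": 0.05, "delta_pos": [-0.73, 0.127, 0.08], "yaw": 0},
    {"fingers": 0.05, "delta_pos": [-0.73, 0.127, 0.16], "yaw": 0},
    {"fingers": 0.05, "delta_pos": [-0.73, 0.127, 0.2], "yaw": 0},
    {"fingers": 0.05, "delta_pos": [-0.73, 0.127, 0.2], "yaw": 0},
    {"fingers": 0.05, "delta_pos": [-0.73, 0.127, 0.2], "yaw": 0}
  ]
}}

```text
clock: 24.3
eef_pos: [0.5592, -0.3597, 0.084]
tool_rot: [0.707, 0.707, -0.0, -0.001]
ft_force: [0.9, 0.5, -0.6]
grip_width: 0.0123
grasp_force: 58.8
```

```bash
python3 - <<'E'
from h import *
go((.5603,-.3605,.0396))
c=cam('side'); s=cam('scene'); cv2.imwrite('pics/s5.png',np.hstack([cv2.resize(s['image'][150:250,110:210,::-1],(400,400)),cv2.resize(c['image'][200:300,340:440,::-1],(400,400))]))
E
```

```text
t 24.3 p [ 0.5592 -0.3597  0.084 ] F [ 0.92  0.45 -0.58] w 0.0123 g 58.8 j6 1.0
(0.5603, -0.3605, 0.0396) [-0.0029  0.0037  0.1479]
```

View pics/s5.png

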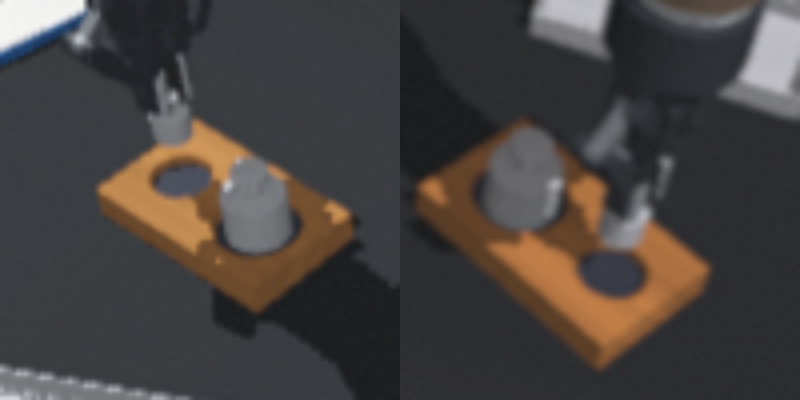

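The large weight stands in the wide well (left crop 257,210). The small one is held upright above the narrow well (170,125 over 182,180). Lowering it.

>>> {"op": "jog_arm", "data": {
  "deltas": [
    {"fingers": 0.05, "delta_pos": [0, 0, 0.06], "yaw": 0},
    {"fingers": 0.05, "delta_pos": [0, 0, 0.105], "yaw": 0},
    {"fingers": 0.05, "delta_pos": [0, 0, 0.125], "yaw": 0},
    {"fingers": 0.05, "delta_pos": [0, 0, 0.132], "yaw": 0},
    {"fingers": 0.05, "delta_pos": [0, 0, 0.136], "yaw": 0},
    {"fingers": 0.05, "delta_pos": [0, 0, 0.139], "yaw": 0},
    {"fingers": 0.05, "delta_pos": [0, 0, 0.142], "yaw": 0},
    {"fingers": 0.05, "delta_pos": [0, 0, 0.142], "yaw": 0}
  ]
}}

```text
clock: 25.2
eef_pos: [0.5596, -0.3602, 0.0423]
tool_rot: [0.707, 0.707, 0.0, 0.0]
ft_force: [-0.5, 0.7, -1.1]
grip_width: 0.0124
grasp_force: 58.8
```

>>> {"op": "jog_arm", "data": {
  "deltas": [
    {"fingers": 0.05, "delta_pos": [0, 0, 0.003], "yaw": 0},
    {"fingers": 0.05, "delta_pos": [0, 0, 0.006], "yaw": 0},
    {"fingers": 0.05, "delta_pos": [0, 0, 0.008], "yaw": 0},
    {"fingers": 0.05, "delta_pos": [0, 0, 0.01], "yaw": 0},
    {"fingers": 0.05, "delta_pos": [0, 0, 0.01], "yaw": 0}
  ]
}}

```text
clock: 25.7
eef_pos: [0.5595, -0.3602, 0.0397]
tool_rot: [0.707, 0.707, -0.0, 0.0]
ft_force: [-1.5, 0.6, 3.9]
grip_width: 0.0123
grasp_force: 59.3
```

>>> {"op": "jog_arm", "data": {
  "deltas": [
    {"fingers": 0.3, "delta_pos": [0, 0, 0], "yaw": 0},
    {"fingers": 0.4, "delta_pos": [0, 0, 0], "yaw": 0},
    {"fingers": 0.4, "delta_pos": [0, 0, -0.03], "yaw": 0},
    {"fingers": 0.4, "delta_pos": [0, 0, -0.18], "yaw": 0},
    {"fingers": 0.6, "delta_pos": [0, 0, -0.33], "yaw": 0},
    {"fingers": 1, "delta_pos": [0.13, -0.06, -0.37], "yaw": 0},
    {"fingers": 1, "delta_pos": [0.27, -0.13, -0.37], "yaw": 0},
    {"fingers": 1, "delta_pos": [0.41, -0.2, -0.37], "yaw": 0},
    {"fingers": 1, "delta_pos": [0.55, -0.27, -0.37], "yaw": 0},
    {"fingers": 1, "delta_pos": [0.68, -0.35, -0.37], "yaw": 0},
    {"fingers": 1, "delta_pos": [0.73, -0.372, -0.33], "yaw": 0},
    {"fingers": 1, "delta_pos": [0.734, -0.372, -0.27], "yaw": 0}
  ]
}}

```text
clock: 26.9
eef_pos: [0.4477, -0.138, 0.1217]
tool_rot: [0.706, 0.708, 0.001, 0.001]
ft_force: [1.1, -1.1, 0.4]
grip_width: 0.0853
grasp_force: 0.0
```

```bash
python3 - <<'E'
from h import *
for n in('scene','side'):
    c=cam(n); P=cloud(c); ctr(P,(.56,-.36),.042,.06,.02); ctr(P,(.5935,-.0045),.056,.07,.03);ctr(P,(.448,-.14),.056,.07,.03)
go((.448,-.14,.033))
E
```

```text
(0.56, -0.36) 28 [ 559.7 -358. ] 8.4 z50,99 [0.0488 0.0533]
(0.5935, -0.0045) 270 [594.1  -4. ] 26.0 z50,99 [0.065  0.0693]
(0.448, -0.14) 193 [ 449.8 -139.1] 24.6 z50,99 [0.0631 0.0677]
(0.56, -0.36) 40 [ 558.2 -360.7] 8.6 z50,99 [0.0492 0.0524]
few 0
(0.448, -0.14) 253 [ 447.8 -139.7] 25.0 z50,99 [0.063  0.0664]
t 27.0 p [ 0.4463 -0.1387  0.1191] F [-0.41 -0.52 -0.59] w 0.0855 g 0.0 j6 1.27
(0.448, -0.14, 0.033) [-0.0045  0.0063  0.287 ]
```

>>> {"op": "jog_arm", "data": {
  "deltas": [
    {"fingers": 1, "delta_pos": [-0.003, 0.003, 0.05], "yaw": 0},
    {"fingers": 1, "delta_pos": [-0.003, 0.003, 0.15], "yaw": 0},
    {"fingers": 1, "delta_pos": [-0.003, 0.003, 0.25], "yaw": 0},
    {"fingers": 1, "delta_pos": [-0.003, 0.003, 0.29], "yaw": 0},
    {"fingers": 1, "delta_pos": [-0.003, 0.003, 0.29], "yaw": 0},
    {"fingers": 1, "delta_pos": [-0.003, 0.003, 0.29], "yaw": 0},
    {"fingers": 0.4, "delta_pos": [-0.003, 0.003, 0.29], "yaw": 0},
    {"fingers": 0.4, "delta_pos": [-0.003, 0.003, 0.29], "yaw": 0},
    {"fingers": 0.4, "delta_pos": [-0.003, 0.003, 0.29], "yaw": 0},
    {"fingers": 0.4, "delta_pos": [-0.003, 0.003, 0.29], "yaw": 0},
    {"fingers": 0.4, "delta_pos": [-0.003, 0.003, 0.29], "yaw": 0}
  ]
}}

```text
clock: 28.1
eef_pos: [0.4495, -0.1411, 0.0343]
tool_rot: [0.707, 0.707, 0.0, 0.001]
ft_force: [-1.0, -0.2, 5.6]
grip_width: 0.0446
grasp_force: 60.3
```

>>> {"op": "jog_arm", "data": {
  "deltas": [
    {"fingers": 0.4, "delta_pos": [0, 0, -0.03], "yaw": 0},
    {"fingers": 0.4, "delta_pos": [0, 0, -0.12], "yaw": 0},
    {"fingers": 0.4, "delta_pos": [0, 0, -0.24], "yaw": 0},
    {"fingers": 0.4, "delta_pos": [0, 0, -0.34], "yaw": 0},
    {"fingers": 0.4, "delta_pos": [0.06, 0.1, -0.36], "yaw": 0},
    {"fingers": 0.4, "delta_pos": [0.12, 0.22, -0.36], "yaw": 0},
    {"fingers": 0.4, "delta_pos": [0.18, 0.34, -0.36], "yaw": 0},
    {"fingers": 0.4, "delta_pos": [0.23, 0.45, -0.36], "yaw": 0},
    {"fingers": 0.4, "delta_pos": [0.26, 0.51, -0.36], "yaw": 0},
    {"fingers": 0.4, "delta_pos": [0.266, 0.523, -0.36], "yaw": 0},
    {"fingers": 0.4, "delta_pos": [0.266, 0.523, -0.36], "yaw": 0},
    {"fingers": 0.4, "delta_pos": [0.266, 0.523, -0.36], "yaw": 0}
  ]
}}

```text
clock: 29.3
eef_pos: [0.6045, -0.0614, 0.141]
tool_rot: [0.707, 0.707, -0.001, -0.0]
ft_force: [-0.4, 0.3, -0.6]
grip_width: 0.0443
grasp_force: 61.3
```

```bash
python3 - <<'E'
from h import *
go((.6065,-.0614,.0365))
c=cam('side'); s=cam('scene'); cv2.imwrite('pics/s6.png',np.hstack([cv2.resize(s['image'][180:300,200:320,::-1],(400,400)),cv2.resize(c['image'][130:250,240:360,::-1],(400,400))]))
E
```

```text
t 29.3 p [ 0.6045 -0.0614  0.141 ] F [-0.4   0.27 -0.61] w 0.0443 g 61.3 j6 1.47
(0.6065, -0.0614, 0.0365) [1.000e-04 7.000e-03 3.484e-01]
```

View pics/s6.png

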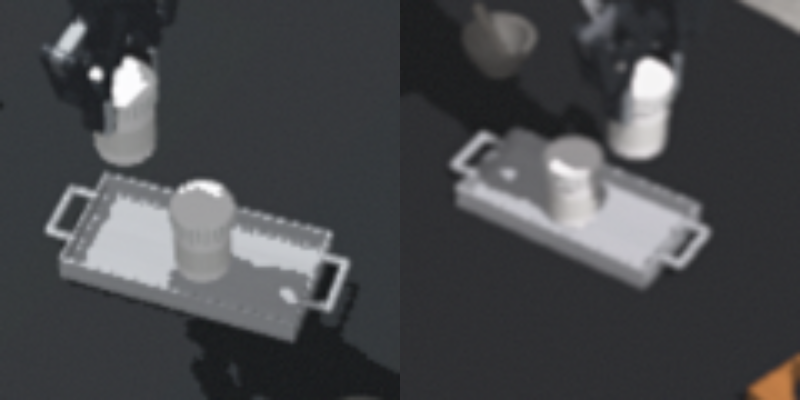

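The jar hangs upright (left crop 125,115) over the free end of the tray, and the standing jar is untouched (200,230). Lowering it.

>>> {"op": "jog_arm", "data": {
  "deltas": [
    {"fingers": 0.4, "delta_pos": [0, 0.002, 0.08], "yaw": 0},
    {"fingers": 0.4, "delta_pos": [0, 0.002, 0.18], "yaw": 0},
    {"fingers": 0.4, "delta_pos": [0, 0.002, 0.26], "yaw": 0},
    {"fingers": 0.4, "delta_pos": [0, 0.002, 0.31], "yaw": 0},
    {"fingers": 0.4, "delta_pos": [0, 0.002, 0.33], "yaw": 0},
    {"fingers": 0.4, "delta_pos": [0, 0.002, 0.336], "yaw": 0},
    {"fingers": 0.4, "delta_pos": [0, 0.002, 0.339], "yaw": 0},
    {"fingers": 0.4, "delta_pos": [0, 0.002, 0.339], "yaw": 0},
    {"fingers": 0.4, "delta_pos": [0, 0.002, 0.339], "yaw": 0}
  ]
}}

```text
clock: 30.3
eef_pos: [0.607, -0.0611, 0.0404]
tool_rot: [0.707, 0.707, 0.001, 0.001]
ft_force: [-0.5, -0.8, -0.7]
grip_width: 0.0445
grasp_force: 61.3
```

>>> {"op": "jog_arm", "data": {
  "deltas": [
    {"fingers": 0.4, "delta_pos": [0, 0, 0.004], "yaw": 0},
    {"fingers": 0.4, "delta_pos": [0, 0, 0.008], "yaw": 0},
    {"fingers": 0.4, "delta_pos": [0, 0, 0.01], "yaw": 0},
    {"fingers": 0.4, "delta_pos": [0, 0, 0.012], "yaw": 0},
    {"fingers": 0.4, "delta_pos": [0, 0, 0.013], "yaw": 0},
    {"fingers": 0.4, "delta_pos": [0, 0, 0.013], "yaw": 0}
  ]
}}

```text
clock: 30.9
eef_pos: [0.6063, -0.061, 0.0364]
tool_rot: [0.707, 0.707, 0.0, 0.0]
ft_force: [-2.3, -0.3, 5.0]
grip_width: 0.0445
grasp_force: 61.8
```

Contact. Releasing, then retreating up and back.

>>> {"op": "jog_arm", "data": {
  "deltas": [
    {"fingers": 0.62, "delta_pos": [0, 0, 0], "yaw": 0},
    {"fingers": 0.8, "delta_pos": [0, 0, 0], "yaw": 0},
    {"fingers": 0.8, "delta_pos": [0, 0, 0], "yaw": 0},
    {"fingers": 0.8, "delta_pos": [0, 0, -0.05], "yaw": 0},
    {"fingers": 0.8, "delta_pos": [0, 0, -0.18], "yaw": 0},
    {"fingers": 0.8, "delta_pos": [0, 0, -0.32], "yaw": 0},
    {"fingers": 0.8, "delta_pos": [0, 0, -0.46], "yaw": 0},
    {"fingers": 0.8, "delta_pos": [0, -0.14, -0.5], "yaw": 0},
    {"fingers": 0.8, "delta_pos": [0, -0.3, -0.5], "yaw": 0},
    {"fingers": 0.8, "delta_pos": [0, -0.46, -0.5], "yaw": 0},
    {"fingers": 0.8, "delta_pos": [0, -0.6, -0.5], "yaw": 0},
    {"fingers": 0.8, "delta_pos": [0, -0.7, -0.5], "yaw": 0}
  ]
}}

```text
clock: 32.1
eef_pos: [0.3932, -0.0608, 0.1852]
tool_rot: [0.707, 0.707, -0.0, -0.0]
ft_force: [0.6, -0.5, 0.4]
grip_width: 0.0684
grasp_force: 0.0
```

```bash
python3 - <<'E'
from h import *
for n in('scene','side'):
    c=cam(n,'end_'+n+'.png'); P=cloud(c)
    for q,z in (((.606,-.061),.056),((.594,-.0045),.056),((.559,.34),.035),((.548,.285),.035),((.57,-.287),.062),((.56,-.36),.042)): ctr(P,q,z,z+.02,.03)
go()
s=cv2.imread('pics/end_scene.png'); cv2.imwrite('pics/end.png',cv2.resize(s[140:340,110:460],(800,457)))
E
```

```text
(0.606, -0.061) 262 [607.  -59.3] 25.8 z50,99 [0.0648 0.0693]
(0.594, -0.0045) 269 [594.2  -5.2] 24.7 z50,99 [0.065  0.0695]
(0.559, 0.34) 181 [557.7 340.8] 24.3 z50,99 [0.0426 0.0483]
(0.548, 0.285) 158 [548.7 285.1] 23.0 z50,99 [0.0425 0.048 ]
(0.57, -0.287) 68 [ 569.5 -286.7] 14.2 z50,99 [0.0706 0.0747]
(0.56, -0.36) 27 [ 560.  -359.8] 8.7 z50,99 [0.05   0.0543]
(0.606, -0.061) 204 [604.1 -61. ] 24.5 z50,99 [0.0647 0.0685]
(0.594, -0.0045) 193 [592.4  -5.9] 24.4 z50,99 [0.0646 0.0691]
(0.559, 0.34) 91 [557.5 340.2] 25.9 z50,99 [0.0418 0.0478]
(0.548, 0.285) 99 [547.3 284.5] 24.8 z50,99 [0.0416 0.0477]
(0.57, -0.287) 92 [ 569. -288.] 13.5 z50,99 [0.0702 0.0745]
(0.56, -0.36) 40 [ 559.4 -359.3] 8.9 z50,99 [0.0492 0.0513]
t 32.2 p [ 0.3919 -0.0607  0.1852] F [ 1.25 -0.22  0.15] w 0.0683 g 0.0 j6 1.42
```

View pics/end.png

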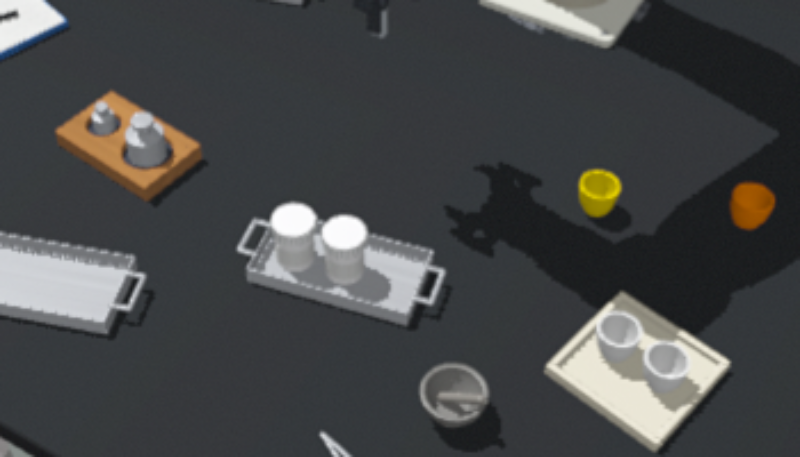

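The final picture shows everything in place: weights at (103,118) and (146,140), jars at (294,237) and (344,250), crucibles at (618,335) and (665,365). The mortar at (455,393) is untouched.

```bash
python3 -c "
from workcell import bot
print(bot.job_done())"
```

```text
the job is handed in; nothing more can be done
None
```

The job is handed in, about 32 s on the robot's clock: both crucibles stand in the furnace tray, each weight is in its own well, the loose jar stands beside the fixed one in the leftmost steel tray, and the last camera check showed that jar and the mortar where they were.

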